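Square the onion tray into the corner stop

TASK

Push the cardboard tray of onions along the bench, with the fingertips or the outside of the fingers, until it is fully home in the steel corner stop: its long side flush against the long fence and its short end flush against the short fence. Slide it flat on the bench, never lifting or tipping it, leave the two loose onions and the tape roll where they are, and finish with the hand clear.

Things in the scene. Friction and masses are not known exactly. Their poses are not given: they have to be found in the camera images.
- tray: Cardboard tray packed with six onions, one rigid piece, about 0.6 kg. 100 mm along its x, 150 mm along its y, walls 50 mm high; onion necks rise to 73 mm. Origin: centre of its underside; z up. Starts on the robot's side of the long fence, clear of both fences, turned up to 0.3 rad from the stop's axes; slides by friction.
- stop: Fixed squaring stop, two steel angles 36 mm high. Origin: inner corner at bench height; z up. Long fence: inner face is its plane x = 0, from y = 0 to -270 mm. Short fence: inner face is its plane y = 0, from x = 0 to -150 mm. The tray belongs at x < 0, y < 0: pushed along +x it meets the long fence, along +y the short one. Fences 6 mm thick; 4 mm high feet reach 42 mm outwards.
- onion_a: Loose single onion, 68 mm across, about 80 mm high with its neck, standing on the bench outside the stop or to the side; leave it alone. Origin: centre of its underside.
- onion_b: Loose single onion, 60 mm across, about 70 mm high with its neck, standing on the bench outside the stop or to the side; leave it alone. Origin: centre of its underside.
- tape_roll: Roll of clear packing tape lying flat, 84 mm across, 48 mm high, outside the stop or to the side; leave it alone. Origin: centre of its underside.
- home (a point): Fixed point of the stop, at bench height: where the tray's origin lies when the tray is home, 50 mm from the long and 75 mm from the short fence, tray axes parallel to the stop's (same frame as the stop).

How it is judged:
By the outcome, as a careful person would: the job done as asked, in the order asked, and still so for the second after the job is handed in, with the robot touching nothing.
It also fails if it takes over 61 s, if anything falls off the work surface, if the arm or the gripper's body presses on something with over 40 N, if the wrist force passes 120 N, or if a joint passes its speed limit or range.

ROBOT

A 7-joint arm with a two-finger parallel gripper is mounted at the origin on the work surface. World frame = base frame: x ahead of the robot, y to its left, z up, the work surface at z = 0. Lengths are in m, angles in rad, forces in N, time in s.
With the tool pointing down it reaches from about 0.4 to 0.925 m from the base axis. Payload 4.1 kg.
Tool frame: the origin (TCP) lies midway between the tips of the shut fingers; the grasp point (between the pads) lies 19 mm behind it; z points along the fingers, y is the line along which they close (so a half turn about z gives the same grasp; the last joint's range is limited). The gripper opens to 85 mm and grips with 20 to 120 N. Pads are 22 mm wide; open, the fingers measure 114 mm over their backs; the gripper's body (76 mm by 85 mm) begins 54 mm behind the grasp point. The pads swing forward as they close: fully open they stand 13 mm farther back than shut.
Start: joints at [-1.301, 0.398, 0.045, 1.537, -0.019, 1.207, -0.051], TCP at [0.234, 0.606, 0.231] pointing down, gripper open.
Joint ranges: [-2.82, 2.82], [-0.49, 2.23], [-1.37, 1.46], [0, 2.46], [-1.36, 4.5], [0.23, 2], [-2.94, 2.94]. Speed limits (rad/s): [2.57, 2.57, 3.14, 3.14, 3.14, 3.14, 3.14].

INTERFACE

Orientations are given as a unit quaternion [w, x, y, z].
In Python, from cell import manip gives the robot as it stands. The module is installed in compiled form; this text tells all that it offers.
- The arm moves only by the tool move_arm, never from a script. Its argument "steps" is a list of rows, each a list of 7 numbers: the finger opening in cm, from 0 to 8.54, then the shift along the tool's x, y, z in cm, then the turn, a rotation vector about the tool's x, y, z in rad. In form: [[grip, tx, ty, tz, rx, ry, rz], ...]. A call has 1 to 10 rows; each row shifts and turns the commanded pose from where the row before left it, along the tool's axes as they then stand; what a row does not reach is not made up. A row lasts 1/8 s, in which the tool goes at most 62.5 mm and 10.7 degrees, less where a joint would pass 70% of its speed; a pose out of reach is approached as far as the arm can. A call with a gripper value outside its range is refused whole. The fingers move at their own pace and stop on an object; the grip force is fixed at half the most. Time passes only in rows, so rows that do not move let the fingers close. It gives the time, the measured TCP pose, the force, the opening and the grip force at its end, in the units of the state.
- manip.read_state(): the state, without advancing time (a new reading comes with each control period).
- manip.read_camera(name): name is "side" or "top" or "wrist"; returns a dict with "image" (420x560x3 uint8, red, green, blue), "vfov" (degrees; the focal length in pixels is half the picture's height over the tangent of half this angle, whatever the lens; pixels are square), "cx", "cy" (the principal point, pixels), "rvec" (rotation vector, rad) and "tvec" (3), from world to camera coordinates, as OpenCV has them. Camera axes: x right, y down, z forward; pixel columns grow to the right and rows downward; lengths in m; the calibration is good to about 2 mm. A picture is of the moment at which its call begins. There is no depth.
- manip.close_job(): hands the job in; it is judged then, once.
The state is a dict: "time_s": time; "qpos": joint angles; "joint_vel": joint speeds; "joint_torque": joint torques, N m; "ee_pos": TCP position; "eef_rot": TCP orientation; "wrist_force": force on the tool from outside, world axes, zero at the start; "moment": the same for the moment, N m; "finger_gap": opening from 0.0 (shut) to 1.0 (fully open); "grip_force": force on a finger pad.
Only numpy, scipy, OpenCV 4.12 (cv2) and the standard library are available. Lean on these libraries where they do the work, as an engineer would, in place of code of your own. Each camera call takes 0.05 s, during which the arm holds its last target. There are 200 camera calls.

## Working session

There is one attempt and no reset: what is moved stays moved. The work goes in short steps, Python scripts to look and compute and a tool call to move; the robot and the scene stay as the last step left them, time stands still between calls to the robot, and variables do not carry over. Pictures are saved under pics/ and viewed, at most 10 in all, crops included, and the job is handed in when it is done.

Besides the shell and the picture viewer there is one more tool, called after ">>>" as name(argument=value, ...) on one line, values as JSON. move_arm: Moves the arm, as the interface text tells. Its arguments: {"type":"object","properties":{"steps":{"type":"array","items":{"type":"array","items":{"type":"number"}}}},"required":["steps"]}

```bash
mkdir -p pics; cat > h.py <<'E'
import numpy as np, cv2
from cell import manip
from scipy.spatial.transform import Rotation as R
def cam(n):
    c=manip.read_camera(n); f=c["image"].shape[0]/2/np.tan(np.radians(c["vfov"])/2)
    c["K"]=np.array([[f,0,c["cx"]],[0,f,c["cy"]],[0,0,1]]); return c
def save(c,name): cv2.imwrite("pics/"+name,c["image"][:,:,::-1])
def ray(c,px,z):
    Rm=R.from_rotvec(np.ravel(c["rvec"])).as_matrix(); t=np.ravel(c["tvec"]); o=-Rm.T@t
    px=np.atleast_2d(px).astype(float)
    d=np.c_[px,np.ones(len(px))]@np.linalg.inv(c["K"]).T@Rm
    return (o+d*((z-o[2])/d[:,2])[:,None])
def proj(c,P): 
    return cv2.projectPoints(np.atleast_2d(P).astype(float),np.ravel(c["rvec"]),np.ravel(c["tvec"]),c["K"],None)[0][:,0]
E
python3 - <<'E'
from h import *
for n in("top","side"):
    c=cam(n); save(c,n+"0.png"); print(n,c["vfov"],c["rvec"],c["tvec"])
s=manip.read_state(); print(s["ee_pos"],s["eef_rot"],s["finger_gap"],s["time_s"])
E
```

```text
top 53.97685453919115 [ 2.17408656 -2.18296111  0.06510016] [0.0165319  0.55599302 0.94770106]
side 48.61026569230944 [ 2.20296648 -0.58995489  0.25099438] [-0.49854691  0.20707376  0.7656799 ]
[0.23407468 0.60575629 0.23034622] [-1.11573215e-04  1.83282180e-01  9.83059921e-01 -9.06078069e-04] 1.0007313974719105 0.1
```

View pics/top0.png

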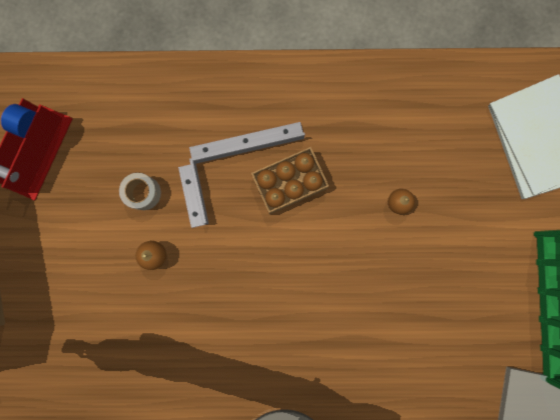

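View pics/side0.png

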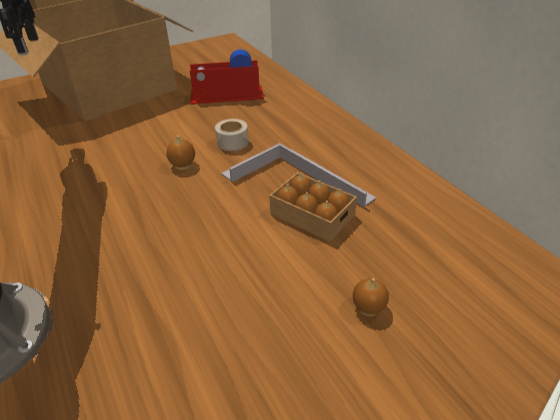

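The top view shows the tray centred near (290,181). The stop's inner corner is near (193,161), with the long fence running right to (303,136) and the short fence running down to (204,225). The onions are at (402,201) and (151,255), and the tape is at (140,192). I'll zoom in for the edges.

```bash
python3 - <<'E'
import cv2
i=cv2.imread("pics/top0.png")[115:235,175:335]
cv2.imwrite("pics/crop0.png",cv2.resize(i,None,fx=5,fy=5,interpolation=cv2.INTER_CUBIC))
E
```

```text
(no output)
```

View pics/crop0.png

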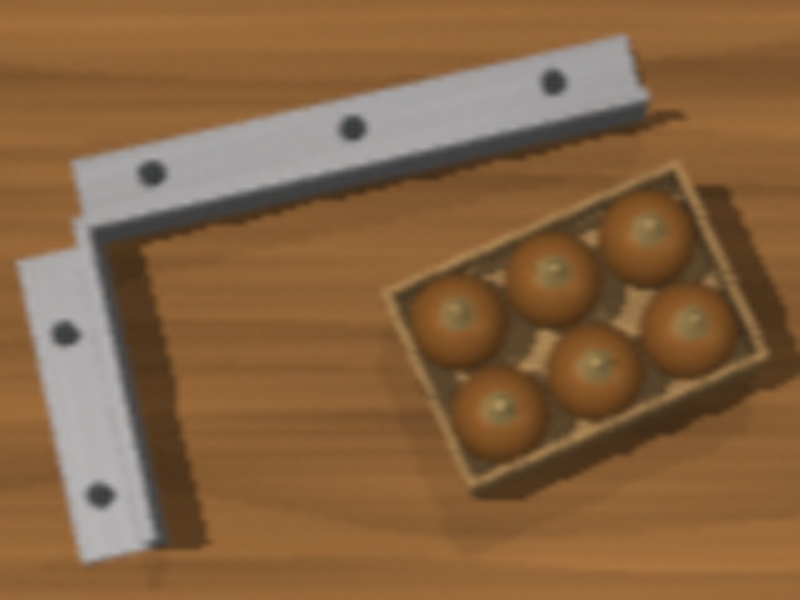

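In the crop, the fence's inner top edge runs from the corner at (95,229) to (646,98), and down to (160,541). The tray rim corners are at (383,292), (678,163), (768,354) and (474,488).

```bash
cat > geo.py <<'E'
from h import *
def stopfit(c,corner,le,se,z=.036):
    P=ray(c,[corner,le,se],z)[:,:2]
    yv=(P[0]-P[1]); yv/=np.linalg.norm(yv); th=np.arctan2(-yv[0],yv[1]); return P,th
E
python3 - <<'E'
from geo import *
c=cam("top"); u=lambda a:np.array(a)/5-.4+[175,115]
P,th=stopfit(c,u([95,229]),u([646,98]),u([160,541]))
print("stop",P,th,np.linalg.norm(P[1]-P[0]),np.linalg.norm(P[2]-P[0]))
d=P[2]-P[0]; print("th from short",np.arctan2(-d[1],-d[0]))
print("bottom corner",ray(c,u([[108,241],[650,115]]),0)[:,:2])
T=ray(c,u([[383,292],[678,163],[768,354],[474,488]]),.05)[:,:2]
print("tray",T,T.mean(0)); e=T[0]-T[1]; e2=T[3]-T[2]
print("tray th",np.arctan2(-e[0],e[1]),np.arctan2(-e2[0],e2[1]),np.linalg.norm(e),np.linalg.norm(T[0]-T[3]))
Rm=np.array([[np.cos(th),-np.sin(th)],[np.sin(th),np.cos(th)]])
print("tray in stop",(T-P[0])@Rm,(T.mean(0)-P[0])@Rm)
o=ray(c,[[402,201],[151,255],[140,192]],.035)[:,:2];print("others",o,(o-P[0])@Rm)
s=manip.read_state(); m=R.from_quat(np.roll(s["eef_rot"],-1)).as_matrix(); print(m)
E
```

```text
stop [[ 0.68755998  0.20848564]
 [ 0.74804052 -0.04947465]
 [ 0.54130909  0.17674779]] 0.23029709311885405 0.2649554804093694 0.14965498626994614
th from short 0.213696214296115
bottom corner [[ 0.68926306  0.2099167 ]
 [ 0.74955937 -0.05330732]]
tray [[ 0.65448201  0.07262267]
 [ 0.71364996 -0.06317063]
 [ 0.62483263 -0.10340251]
 [ 0.56404839  0.03106204]] [ 0.63925325 -0.01572211]
tray th 0.41091601387322624 0.4245545557837887 0.14812382894838316 0.09952650117978902
tray in stop [[-0.06321768 -0.12472539]
 [-0.03660894 -0.27043965]
 [-0.13226497 -0.2893353 ]
 [-0.16075063 -0.14454578]] [-0.09821055 -0.20726153]
others [[ 0.58981309 -0.27476398]
 [ 0.46759578  0.30471292]
 [ 0.61395802  0.33316819]] [[-0.20547608 -0.44817879]
 [-0.19219135  0.14389726]
 [-0.04319788  0.13819164]]
[[-9.32813720e-01  3.60358728e-01 -3.88209446e-04]
 [ 3.60358911e-01  9.32812704e-01 -1.38326576e-03]
 [-1.36345186e-04 -1.43022401e-03 -9.99998968e-01]]
```

>>> move_arm(steps=[[8.5, -4, -3.7, 0, 0, 0, 0], [8.5, -4, -3.7, 0, 0, 0, 0], [8.5, -4, -3.7, 0, 0, 0, 0], [8.5, -4, -3.7, 0, 0, 0, 0], [8.5, -4, -3.7, 0, 0, 0, 0], [8.5, -4, -3.7, 0, 0, 0, 0], [8.5, -4, -3.7, 0, 0, 0, 0], [8.5, -4, -3.7, 0, 0, 0, 0], [8.5, -4, -3.7, 0, 0, 0, 0], [8.5, -4, -3.7, 0, 0, 0, 0]])

```text
time_s: 1.4
ee_pos: [0.4745, 0.1154, 0.2313]
eef_rot: [0.0, 0.183, 0.983, 0.0]
wrist_force: [-0.4, 0.1, 0.6]
finger_gap: 0.996
grip_force: 0.0
```

>>> move_arm(steps=[[8.5, 0, 0, 0, 0, 0, -0.15], [8.5, 0, 0, 0, 0, 0, -0.15], [8.5, 0, 0, 0, 0, 0, -0.15], [8.5, 0, 0, 0, 0, 0, -0.14], [8.5, 0, 0, 0, 0, 0, 0]])

```text
time_s: 2.02
ee_pos: [0.4738, 0.1169, 0.2311]
eef_rot: [-0.0, -0.11, 0.994, 0.0]
wrist_force: [0.6, 0.6, -1.7]
finger_gap: 0.997
grip_force: 0.0
```

```bash
cat > st.py <<'E'
from h import *
import sys
TH=.226; O=np.array([.6885,.209]); S=np.array([[np.cos(TH),-np.sin(TH)],[np.sin(TH),np.cos(TH)]])
def show(target=None):  # target in stop frame x,y + z
    s=manip.read_state(); p=s["ee_pos"]; m=R.from_quat(np.roll(s["eef_rot"],-1)).as_matrix()
    print("t",s["time_s"],"stop xy",((p[:2]-O)@S).round(4),"z",p[2].round(4),"tooly in stop deg",np.degrees(np.arctan2(m[1,1],m[0,1])-TH).round(2),"F",np.round(s["wrist_force"],1),"tilt",m[:2,2].round(4))
    if target is not None:
        w=np.r_[O+S@np.array(target[:2]),target[2]]; print("tool shift cm",(m.T@(w-p)*100).round(2))
if __name__=="__main__": show([float(a) for a in sys.argv[1:4]] or None)
E
python3 st.py -.20 -.205 .231
```

```text
t 2.025 stop xy [-0.2298 -0.0416] z 0.2311 tooly in stop deg 89.63 F [ 0.6  0.6 -1.7] tilt [-0.0004 -0.    ]
tool shift cm [-3.090e+00 -1.632e+01  1.000e-02]
```

>>> move_arm(steps=[[8.5, -0.5, -5.5, 0, 0, 0, 0], [8.5, -1, -5.5, 0, 0, 0, 0], [8.5, -1, -5.3, 0, 0, 0, 0], [8.5, 0, 0, 5, 0, 0, 0], [8.5, 0, 0, 5, 0, 0, 0], [8.5, 0, 0, 5, 0, 0, 0], [8.5, 0, 0, 4, 0, 0, 0], [8.5, 0, 0, 2, 0, 0, 0], [8.5, 0, 0, 0.7, 0, 0, 0], [8.5, 0, 0, 0, 0, 0, 0]])

```text
time_s: 3.28
ee_pos: [0.5344, -0.0365, 0.0144]
eef_rot: [0.0, -0.11, 0.994, 0.0]
wrist_force: [-0.3, 0.9, 0.2]
finger_gap: 0.998
grip_force: 0.0
```

```bash
python3 st.py -.13 -.205 .013; python3 - <<'E'
from h import *
c=cam("wrist"); save(c,"w0.png")
E
```

```text
t 3.275 stop xy [-0.2052 -0.2047] z 0.0144 tooly in stop deg 89.67 F [-0.3  0.9  0.2] tilt [0.0001 0.    ]
tool shift cm [-7.52  0.02  0.14]
```

View pics/w0.png

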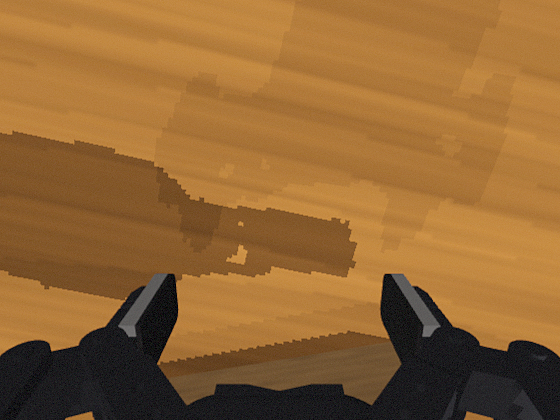

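The wrist view shows both open fingertips near the bench, with the tray wall just ahead of them at the bottom edge (about (270,360)). Now I'll push along stop +x.

>>> move_arm(steps=[[8.5, -0.7, 0, 0, 0, 0, 0], [8.5, -0.7, 0, 0, 0, 0, 0], [8.5, -0.7, 0, 0, 0, 0, 0], [8.5, -0.7, 0, 0, 0, 0, 0], [8.5, -0.7, 0, 0, 0, 0, 0], [8.5, -0.7, 0, 0, 0, 0, 0], [8.5, -0.7, 0, 0, 0, 0, 0], [8.5, -0.7, 0, 0, 0, 0, 0], [8.5, -0.7, 0, 0, 0, 0, 0], [8.5, -0.7, 0, 0, 0, 0, 0]])

```text
time_s: 4.58
ee_pos: [0.6003, -0.0201, 0.0136]
eef_rot: [-0.003, -0.111, 0.994, 0.001]
wrist_force: [-4.8, 2.3, 4.3]
finger_gap: 1.001
grip_force: 2.3
```

```bash
python3 st.py -.111 -.205 .013; python3 - <<'E'
from h import *
c=cam("top"); save(c,"t1.png"); 
i=c["image"][115:235,165:325,::-1]
cv2.imwrite("pics/crop1.png",cv2.resize(i,None,fx=5,fy=5,interpolation=cv2.INTER_CUBIC))
E
```

```text
t 4.575 stop xy [-0.1372 -0.2035] z 0.0136 tooly in stop deg 89.79 F [-4.8  2.3  4.3] tilt [-0.0056  0.0015]
tool shift cm [-2.63 -0.14  0.05]
```

View pics/crop1.png

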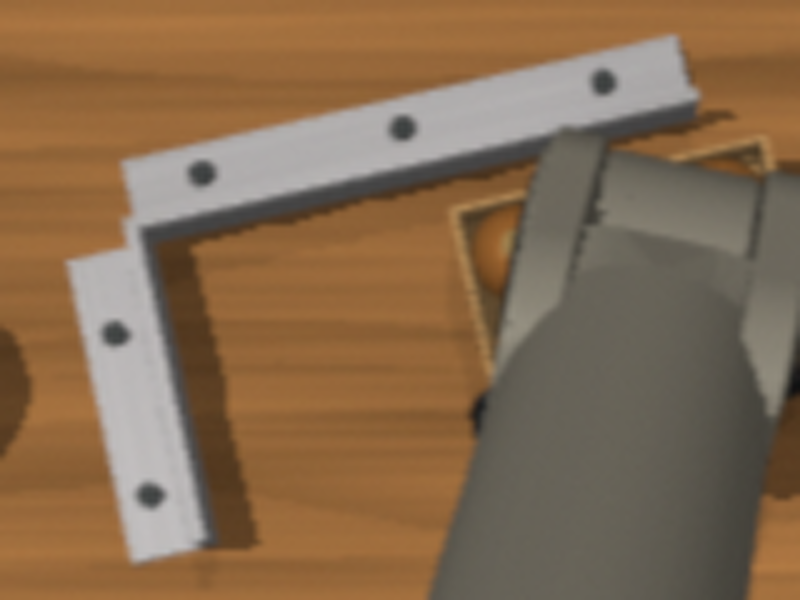

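The crop shows the tray now squared to the stop: its far-side corners are at (455,208) and (768,140), with a small gap to the fence. It overhangs the fence end slightly. I'll close most of the gap, then back off.

>>> move_arm(steps=[[8.5, -0.6, 0, 0, 0, 0, 0], [8.5, -0.6, 0, 0, 0, 0, 0], [8.5, -0.6, 0, 0, 0, 0, 0], [8.5, -0.3, 0, 0, 0, 0, 0], [8.5, 0, 0, 0, 0, 0, 0]])

```text
time_s: 5.25
ee_pos: [0.6237, -0.0164, 0.0143]
eef_rot: [0.001, -0.11, 0.994, -0.0]
wrist_force: [-1.6, 0.1, -0.7]
finger_gap: 0.994
grip_force: 0.5
```

```bash
python3 st.py -.16 -.205 .15
```

```text
t 5.25 stop xy [-0.1136 -0.2052] z 0.0143 tooly in stop deg 89.73 F [-1.6  0.1 -0.7] tilt [0.0011 0.    ]
tool shift cm [ 4.620e+00 -1.000e-02 -1.357e+01]
```

>>> move_arm(steps=[[8.5, 3, 0, 0, 0, 0, 0], [8.5, 2, 0, -3, 0, 0, 0], [6, 0, 0, -5.5, 0, 0, 0], [5, 0, 0, -5, 0, 0, 0], [5, 0, -5, 0, 0, 0, 0], [5, 0, -5, 0, 0, 0, 0], [5, 0, -3.5, 0, 0, 0, 0], [5, 0, 0, 0, 0, 0, 0.17], [5, 0, 0, 0, 0, 0, 0.175], [5, 0, 0, 0, 0, 0, 0.175]])

```text
time_s: 6.5
ee_pos: [0.6052, -0.1595, 0.1501]
eef_rot: [0.002, 0.152, 0.988, 0.0]
wrist_force: [1.7, 0.3, -0.4]
finger_gap: 0.584
grip_force: 0.0
```

>>> move_arm(steps=[[5, 0, 0, 0, 0, 0, 0.175], [5, 0, 0, 0, 0, 0, 0.175], [5, 0, 0, 0, 0, 0, 0.175], [5, 0, 0, 0, 0, 0, 0.175], [5, 0, 0, 0, 0, 0, 0.175], [5, 0, 0, 0, 0, 0, 0.17], [5, 0, 0, 0, 0, 0, 0]])

```text
time_s: 7.38
ee_pos: [0.605, -0.1591, 0.1498]
eef_rot: [0.001, 0.621, 0.783, 0.0]
wrist_force: [0.2, -0.0, -0.4]
finger_gap: 0.585
grip_force: 0.0
```

```bash
python3 st.py -.055 -.335 .013
```

```text
t 7.375 stop xy [-0.1639 -0.34  ] z 0.1498 tooly in stop deg 0.21 F [ 0.2 -0.  -0.4] tilt [ 0.0022 -0.0009]
tool shift cm [ 0.48 10.87 13.7 ]
```

```bash
python3 - <<'E'
from h import *
c=manip.read_camera("wrist"); Rm=R.from_rotvec(np.ravel(c["rvec"])).as_matrix(); o=-Rm.T@np.ravel(c["tvec"])
s=manip.read_state(); m=R.from_quat(np.roll(s["eef_rot"],-1)).as_matrix(); print(m.T@(o-s["ee_pos"]), s["qpos"])
E
```

```text
[ 7.74768814e-02 -9.86630713e-06 -1.42904557e-01] [-0.41155423  0.5679015   0.84997424  1.70590503 -0.47463089  1.08493888
  0.81841961]
```

>>> move_arm(steps=[[5, 0, 5.5, 0, 0, 0, 0], [5, 0, 5.4, 0, 0, 0, 0], [5, 0, 0, 0, 0, 0, 0]])

```text
time_s: 7.8
ee_pos: [0.7141, -0.1314, 0.1483]
eef_rot: [0.001, 0.619, 0.785, 0.001]
wrist_force: [-0.6, -0.2, 0.2]
finger_gap: 0.586
grip_force: 0.0
```

>>> move_arm(steps=[[5, 0, 0, 5, 0, 0, 0], [5, 0, 0, 4, 0, 0, 0], [5, 0, 0, 3, 0, 0, 0], [5, 0, 0, 1.5, 0, 0, 0], [5, 0, 0, 0, 0, 0, 0]])

```text
time_s: 8.43
ee_pos: [0.7094, -0.1348, 0.0139]
eef_rot: [-0.001, 0.622, 0.783, -0.0]
wrist_force: [0.7, -0.1, 0.7]
finger_gap: 0.582
grip_force: 0.0
```

```bash
python3 st.py -.055 -.161 .013
```

```text
t 8.425 stop xy [-0.0567 -0.3398] z 0.0139 tooly in stop deg 0.08 F [ 0.7 -0.1  0.7] tilt [-0.0011  0.0003]
tool shift cm [17.88  0.2   0.1 ]
```

>>> move_arm(steps=[[5, 1.2, 0, 0, 0, 0, 0], [5, 1.2, 0, 0, 0, 0, 0], [5, 1, 0, 0, 0, 0, 0], [5, 0.8, 0, 0, 0, 0, 0], [5, 0.8, 0, 0, 0, 0, 0], [5, 0.8, 0, 0, 0, 0, 0], [5, 0.8, 0, 0, 0, 0, 0], [5, 0.8, 0, 0, 0, 0, 0], [5, 0.8, 0, 0, 0, 0, 0], [5, 0.8, 0, 0, 0, 0, 0]])

```text
time_s: 9.68
ee_pos: [0.6903, -0.0485, 0.0151]
eef_rot: [0.001, 0.623, 0.782, -0.0]
wrist_force: [0.8, -5.3, 3.5]
finger_gap: 0.59
grip_force: 2.7
```

```bash
python3 st.py -.055 -.161 .013;  python3 - <<'E'
from h import *
c=cam("side"); save(c,"s2.png"); i=c["image"][110:260,200:400,::-1]
cv2.imwrite("pics/crop2.png",cv2.resize(i,None,fx=4,fy=4,interpolation=cv2.INTER_CUBIC))
E
```

```text
t 9.675 stop xy [-0.056  -0.2513] z 0.0151 tooly in stop deg -0.0 F [ 0.8 -5.3  3.5] tilt [ 0.0018 -0.0022]
tool shift cm [9.03 0.1  0.19]
```

View pics/crop2.png

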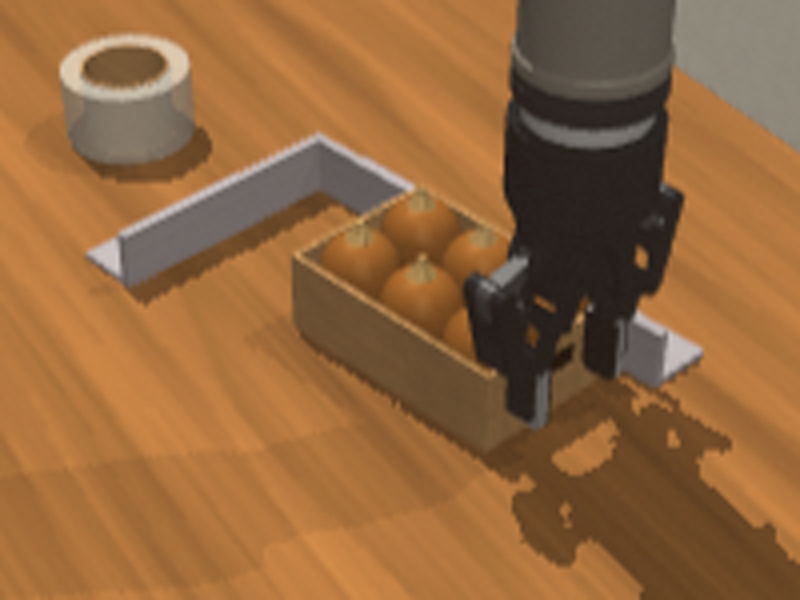

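The side crop shows both fingertips on the tray's short end. The tray is straight along the fence and its leading edge (295,255)–(415,190) faces the short fence. I'll continue.

>>> move_arm(steps=[[5, 0.8, 0, 0, 0, 0, 0], [5, 0.8, 0, 0, 0, 0, 0], [5, 0.8, 0, 0, 0, 0, 0], [5, 0.8, 0, 0, 0, 0, 0], [5, 0.8, 0, 0, 0, 0, 0], [5, 0.8, 0, 0, 0, 0, 0], [5, 0.8, 0, 0, 0, 0, 0], [5, 0.8, 0, 0, 0, 0, 0], [5, 0.8, 0, 0, 0, 0, 0], [5, 0.5, 0, 0, 0, 0, 0]])

```text
time_s: 10.98
ee_pos: [0.6728, 0.0267, 0.0149]
eef_rot: [0.001, 0.623, 0.782, -0.0]
wrist_force: [0.8, -5.5, 3.1]
finger_gap: 0.589
grip_force: 2.8
```

>>> move_arm(steps=[[5, 0.3, 0, 0, 0, 0, 0], [5, 0.2, 0, 0, 0, 0, 0]])

```text
time_s: 11.22
ee_pos: [0.6717, 0.0313, 0.0149]
eef_rot: [0.001, 0.623, 0.782, -0.0]
wrist_force: [1.1, -5.9, 3.0]
finger_gap: 0.583
grip_force: 2.8
```

>>> move_arm(steps=[[5, 0.2, 0, 0, 0, 0, 0], [5, 0.2, 0, 0, 0, 0, 0]])

```text
time_s: 11.48
ee_pos: [0.6708, 0.035, 0.015]
eef_rot: [0.001, 0.623, 0.782, -0.0]
wrist_force: [1.8, -5.0, 2.9]
finger_gap: 0.579
grip_force: 2.8
```

```bash
python3 st.py -.055 -.161 .013
```

```text
t 11.475 stop xy [-0.0562 -0.1656] z 0.015 tooly in stop deg -0.01 F [ 1.8 -5.   2.9] tilt [ 0.0013 -0.002 ]
tool shift cm [0.46 0.12 0.19]
```

>>> move_arm(steps=[[5, 0.2, 0, 0, 0, 0, 0], [5, 0.2, 0, 0, 0, 0, 0]])

```text
time_s: 11.72
ee_pos: [0.6699, 0.0388, 0.0149]
eef_rot: [0.001, 0.623, 0.782, -0.0]
wrist_force: [1.4, -4.6, 3.1]
finger_gap: 0.588
grip_force: 2.8
```

>>> move_arm(steps=[[5, 0.2, 0, 0, 0, 0, 0], [5, 0, 0, 0, 0, 0, 0]])

```text
time_s: 11.98
ee_pos: [0.6694, 0.0412, 0.015]
eef_rot: [0.001, 0.623, 0.782, -0.0]
wrist_force: [0.5, -4.6, 2.4]
finger_gap: 0.582
grip_force: 2.6
```

>>> move_arm(steps=[[5, 0.2, 0, 0, 0, 0, 0], [5, 0, 0, 0, 0, 0, 0]])

```text
time_s: 12.22
ee_pos: [0.669, 0.0425, 0.0149]
eef_rot: [0.001, 0.623, 0.782, -0.001]
wrist_force: [1.5, -5.3, 2.8]
finger_gap: 0.583
grip_force: 2.9
```

>>> move_arm(steps=[[5, 0.2, 0, 0, 0, 0, 0], [5, 0, 0, 0, 0, 0, 0]])

```text
time_s: 12.48
ee_pos: [0.6687, 0.0425, 0.015]
eef_rot: [0.002, 0.624, 0.782, -0.001]
wrist_force: [2.5, -7.8, 3.0]
finger_gap: 0.583
grip_force: 4.2
```

>>> move_arm(steps=[[5, 0.2, 0, 0, 0, 0, 0], [5, 0, 0, 0, 0, 0, 0]])

```text
time_s: 12.72
ee_pos: [0.6685, 0.0425, 0.015]
eef_rot: [0.003, 0.624, 0.781, -0.002]
wrist_force: [2.4, -11.3, 0.9]
finger_gap: 0.586
grip_force: 5.6
```

```bash
python3 st.py -.055 -.161 .013
```

```text
t 12.725 stop xy [-0.0568 -0.1578] z 0.015 tooly in stop deg -0.16 F [  2.4 -11.3   0.9] tilt [ 0.0028 -0.0073]
tool shift cm [-0.32  0.18  0.2 ]
```

The tray has seated against the short fence: y stalled and the force rose. Now I'll go round for the final +x push.

>>> move_arm(steps=[[5, -2, 0, 0, 0, 0, 0], [5, -2, 0, -1, 0, 0, 0], [6, 0, 0, -5, 0, 0, 0], [6, 0, 0, -6, 0, 0, 0], [6, 0, -5.5, -1, 0, 0, 0], [6, 0, -5.5, 0, 0, 0, 0], [6, 0, 0, 0, 0, 0, -0.17], [6, 0, 0, 0, 0, 0, -0.175], [6, 0, 0, 0, 0, 0, -0.175], [6, 0, 0, 0, 0, 0, -0.175]])

```text
time_s: 13.98
ee_pos: [0.5694, -0.0152, 0.1449]
eef_rot: [-0.0, 0.316, 0.949, 0.001]
wrist_force: [0.1, 1.2, -0.3]
finger_gap: 0.696
grip_force: 0.0
```

>>> move_arm(steps=[[6, 0, 0, 0, 0, 0, -0.175], [6, 0, 0, 0, 0, 0, -0.175], [6, 0, 0, 0, 0, 0, -0.175], [6, 0, 0, 0, 0, 0, -0.175], [6, 0, 0, 0, 0, 0, -0.17], [6, 0, 0, 0, 0, 0, 0]])

```text
time_s: 14.72
ee_pos: [0.5695, -0.0155, 0.1449]
eef_rot: [0.0, -0.109, 0.994, 0.001]
wrist_force: [0.9, 1.1, 0.3]
finger_gap: 0.7
grip_force: 0.0
```

```bash
python3 st.py -.15 -.08 .014
```

```text
t 14.725 stop xy [-0.1663 -0.1921] z 0.1449 tooly in stop deg 89.58 F [0.9 1.1 0.3] tilt [0.0001 0.0013]
tool shift cm [-1.54 11.21 13.1 ]
```

>>> move_arm(steps=[[6, 0, 5.5, 0, 0, 0, 0.007], [6, 0, 5.7, 0, 0, 0, 0], [6, -1, 0, 4, 0, 0, 0], [6, 0, 0, 4.5, 0, 0, 0], [6, 0, 0, 3, 0, 0, 0], [6, 0, 0, 1.6, 0, 0, 0], [6, 0, 0, 0, 0, 0, 0]])

```text
time_s: 15.6
ee_pos: [0.5547, 0.096, 0.0128]
eef_rot: [-0.001, -0.106, 0.994, -0.0]
wrist_force: [0.4, 0.7, 0.1]
finger_gap: 0.706
grip_force: 0.0
```

```bash
python3 st.py -.111 -.08 .014
```

```text
t 15.6 stop xy [-0.1557 -0.0801] z 0.0128 tooly in stop deg 89.24 F [0.4 0.7 0.1] tilt [-0.0016 -0.0004]
tool shift cm [-4.47  0.07 -0.13]
```

>>> move_arm(steps=[[6, -0.9, 0, 0, 0, 0, -0.013], [6, -0.9, 0, 0, 0, 0, 0], [6, -0.8, 0, 0, 0, 0, 0], [6, -0.5, 0, 0, 0, 0, 0], [6, -0.5, 0, 0, 0, 0, 0], [6, -0.4, 0, 0, 0, 0, 0]])

```text
time_s: 16.35
ee_pos: [0.5941, 0.1051, 0.0132]
eef_rot: [-0.0, -0.113, 0.994, -0.0]
wrist_force: [-4.1, -3.0, 4.0]
finger_gap: 0.7
grip_force: 3.6
```

>>> move_arm(steps=[[6, -0.3, 0, 0, 0, 0, 0], [6, -0.2, 0, 0, 0, 0, 0]])

```text
time_s: 16.6
ee_pos: [0.5943, 0.1048, 0.0127]
eef_rot: [-0.005, -0.113, 0.994, -0.0]
wrist_force: [-12.3, -1.8, 11.8]
finger_gap: 0.698
grip_force: 6.6
```

>>> move_arm(steps=[[6, -0.2, 0, 0, 0, 0, 0], [6, 0, 0, 0, 0, 0, 0]])

```text
time_s: 16.85
ee_pos: [0.5985, 0.1055, 0.0126]
eef_rot: [-0.003, -0.113, 0.994, -0.0]
wrist_force: [-5.0, -1.7, 0.8]
finger_gap: 0.704
grip_force: 2.6
```

```bash
python3 st.py -.111 -.08 .014
```

```text
t 16.85 stop xy [-0.1109 -0.0807] z 0.0126 tooly in stop deg 90.04 F [-5.  -1.7  0.8] tilt [-0.005  -0.0012]
tool shift cm [ 0.01  0.07 -0.14]
```

>>> move_arm(steps=[[6, -0.2, 0, 0, 0, 0, 0], [6, 0, 0, 0, 0, 0, 0]])

```text
time_s: 17.1
ee_pos: [0.5992, 0.1058, 0.0126]
eef_rot: [-0.004, -0.113, 0.994, -0.0]
wrist_force: [-8.7, -2.5, 5.6]
finger_gap: 0.705
grip_force: 4.6
```

>>> move_arm(steps=[[6, -0.2, 0, 0, 0, 0, 0], [6, 0, 0, 0, 0, 0, 0]])

```text
time_s: 17.35
ee_pos: [0.599, 0.1057, 0.0126]
eef_rot: [-0.006, -0.113, 0.994, -0.0]
wrist_force: [-13.5, -2.9, 10.5]
finger_gap: 0.703
grip_force: 7.0
```

>>> move_arm(steps=[[6, -0.2, 0, 0, 0, 0, 0], [6, 0, 0, 0, 0, 0, 0]])

```text
time_s: 17.6
ee_pos: [0.5989, 0.1058, 0.0125]
eef_rot: [-0.009, -0.113, 0.994, -0.0]
wrist_force: [-17.3, -3.7, 15.1]
finger_gap: 0.707
grip_force: 9.4
```

>>> move_arm(steps=[[6, 1, 0, 0, 0, 0, 0], [6, 3, 0, 0, 0, 0, 0], [6, 0, 0, -5, 0, 0, 0], [6, 0, 0, -6, 0, 0, 0], [6, 4, -3, -3, 0, 0, 0], [6, 4, -4, 0, 0, 0, 0], [6, 2, -5, 0, 0, 0, 0], [6, 0, -5, 0, 0, 0, 0], [6, 0, -5, 0, 0, 0, 0], [6, 0, 0, 0, 0, 0, 0]])

```text
time_s: 18.85
ee_pos: [0.521, -0.143, 0.1542]
eef_rot: [0.002, -0.11, 0.994, -0.002]
wrist_force: [-0.3, 0.1, 0.0]
finger_gap: 0.705
grip_force: 0.0
```

```bash
python3 st.py -.055 -.20 .015; python3 - <<'E'
from h import *
c=cam("top"); save(c,"t3.png"); 
i=c["image"][115:235,165:325,::-1]
cv2.imwrite("pics/crop3.png",cv2.resize(i,None,fx=5,fy=5,interpolation=cv2.INTER_CUBIC))
E
```

```text
t 18.85 stop xy [-0.2421 -0.3055] z 0.1542 tooly in stop deg 89.64 F [-0.3  0.1  0. ] tilt [ 0.0037 -0.0034]
tool shift cm [-18.61  10.72  13.93]
```

View pics/crop3.png

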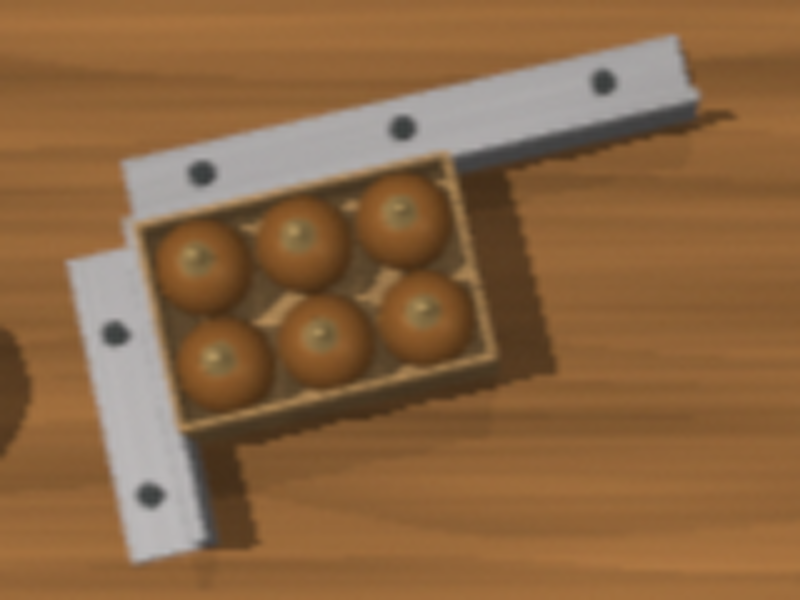

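The crop shows the tray in the corner, rim corners at (137,226), (449,155), (495,357) and (185,431), with no dark gap at either fence. I'll put numbers on it.

```bash
python3 - <<'E'
from geo import *
import st
c=cam("top"); u=lambda a:np.array(a)/5-.4+[165,115]
T=ray(c,u([[137,226],[449,155],[495,357],[185,431]]),.05)[:,:2]
print(((T-st.O)@st.S).round(4),((T.mean(0)-st.O)@st.S).round(4)); e=T[0]-T[1]; e2=T[3]-T[2]
print(np.arctan2(-e[0],e[1])-st.TH,np.arctan2(-e2[0],e2[1])-st.TH)
E
```

```text
[[-0.0024  0.0007]
 [-0.0032 -0.1467]
 [-0.0995 -0.1462]
 [-0.1002 -0.0005]] [-0.0513 -0.0732]
-0.005517905697038916 0.004769253355796033
```

Home to within about 1–2 mm. A light confirming nudge along +y will make sure the short end didn't drift.

>>> move_arm(steps=[[5, -4, 3, 0, 0, 0, 0.17], [5, 0, 0, 0, 0, 0, 0.175], [5, 0, 0, 0, 0, 0, 0.175], [5, 0, 0, 0, 0, 0, 0.175], [5, 0, 0, 0, 0, 0, 0.175], [5, 0, 0, 0, 0, 0, 0.175], [5, 0, 0, 0, 0, 0, 0.175], [5, 0, 0, 0, 0, 0, 0.175], [5, 0, 0, 0, 0, 0, 0.17], [5, 0, 0, 0, 0, 0, 0]])

```text
time_s: 20.2
ee_pos: [0.5524, -0.0974, 0.1529]
eef_rot: [-0.0, 0.618, 0.786, 0.0]
wrist_force: [-0.8, -0.8, 0.6]
finger_gap: 0.583
grip_force: 0.0
```

```bash
python3 st.py -.055 -.19 .015
```

```text
t 20.2 stop xy [-0.2013 -0.2681] z 0.1529 tooly in stop deg 0.7 F [-0.8 -0.8  0.6] tilt [-0.0002  0.0005]
tool shift cm [ 7.63 14.72 13.79]
```

>>> move_arm(steps=[[5, 2.5, 5, 0, 0, 0, 0.012], [5, 2.5, 5, 0, 0, 0, 0], [5, 2.4, 4.5, 0, 0, 0, 0], [5, 0, 0, 5, 0, 0, 0], [5, 0, 0, 5, 0, 0, 0], [5, 0, 0, 2.5, 0, 0, 0], [5, 0, 0, 1.2, 0, 0, 0], [5, 0, 0, 0, 0, 0, 0]])

```text
time_s: 21.2
ee_pos: [0.6769, 0.0057, 0.0161]
eef_rot: [-0.0, 0.624, 0.781, 0.0]
wrist_force: [1.0, -0.0, 1.0]
finger_gap: 0.585
grip_force: 0.0
```

```bash
python3 st.py -.055 -.158 .015
```

```text
t 21.2 stop xy [-0.0569 -0.1955] z 0.0161 tooly in stop deg -0.17 F [ 1. -0.  1.] tilt [-0.0005  0.0006]
tool shift cm [3.76 0.18 0.11]
```

>>> move_arm(steps=[[5, 1.2, 0, 0, 0, 0, 0], [5, 1, 0, 0, 0, 0, 0], [5, 0.6, 0, 0, 0, 0, 0], [5, 0.4, 0, 0, 0, 0, 0], [5, 0.3, 0, 0, 0, 0, 0], [5, 0.2, 0, 0, 0, 0, 0], [5, 0, 0, 0, 0, 0, 0]])

```text
time_s: 22.08
ee_pos: [0.6689, 0.041, 0.0163]
eef_rot: [-0.0, 0.625, 0.781, 0.0]
wrist_force: [-0.5, 0.4, 0.4]
finger_gap: 0.585
grip_force: 0.0
```

>>> move_arm(steps=[[5, 0.2, 0, 0, 0, 0, 0], [5, 0.2, 0, 0, 0, 0, 0], [5, 0, 0, 0, 0, 0, 0]])

```text
time_s: 22.45
ee_pos: [0.668, 0.0424, 0.0164]
eef_rot: [0.001, 0.625, 0.78, -0.001]
wrist_force: [0.1, -5.7, -1.7]
finger_gap: 0.583
grip_force: 2.6
```

```bash
python3 st.py
```

```text
t 22.45 stop xy [-0.0573 -0.1578] z 0.0164 tooly in stop deg -0.34 F [ 0.1 -5.7 -1.7] tilt [ 0.0006 -0.0033]
```

Contact came at the same place as before (y = -0.1578), so the short end hasn't moved. One more millimetre of press, then withdraw.

>>> move_arm(steps=[[5, 0.2, 0, 0, 0, 0, 0], [5, 0, 0, 0, 0, 0, 0], [5, -1, 0, 0, 0, 0, 0], [5, -3, 0, 0, 0, 0, 0], [5, 0, 0, -5, 0, 0, 0], [5, 0, 0, -6, 0, 0, 0], [5, -4, -4, -3, 0, 0, 0], [5, -3, -5, 0, 0, 0, 0], [5, 0, -5, 0, 0, 0, 0], [5, 0, 0, 0, 0, 0, 0]])

```text
time_s: 23.7
ee_pos: [0.5516, -0.091, 0.1553]
eef_rot: [-0.003, 0.627, 0.779, 0.001]
wrist_force: [0.3, 0.3, 1.2]
finger_gap: 0.583
grip_force: 0.0
```

```bash
python3 - <<'E'
from h import *
c=cam("top"); i=c["image"][100:300,120:420,::-1]
cv2.imwrite("pics/crop4.png",cv2.resize(i,None,fx=2.6,fy=2.6,interpolation=cv2.INTER_CUBIC))
E
```

```text
(no output)
```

View pics/crop4.png

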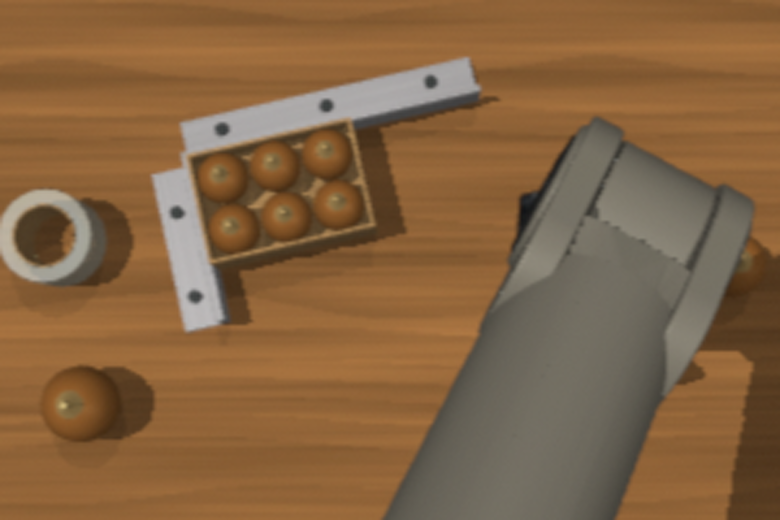

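The tray sits flush in the corner (rim from (190,155) to (375,225)). The tape and both onions are where they started, and the hand is clear.

```bash
python3 -c "
from cell import manip; print(manip.close_job())"
```

```text
the job is handed in; nothing more can be done
None
```

The tray is home in the corner stop, flush to both fences within the 1–2 mm the camera can resolve; the loose onions and tape roll were not touched, the hand is clear, and the job was handed in at about 24 s.

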